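# Hold a column cartridge against the sprung seat

### The arm

A 6-joint arm with a two-finger parallel gripper is mounted at the origin on the work surface. World frame = base frame: x ahead of the robot, y to its left, z up, the work surface at z = 0. Lengths are in mm, angles in rad, forces in N, time in s.
With the tool pointing down it reaches from about 425 to 1125 mm from the base axis. Payload 14.9 kg.
Tool frame: the origin (TCP) lies at the very end of the fingers, on their centre line; the grasp point (between the pads) lies 19 mm behind it; z points along the fingers, y is the line along which they close (so a half turn about z gives the same grasp; the last joint's range is limited). The gripper opens to 91 mm and grips with 3 to 60 N. Pads are 32 mm wide; open, the fingers measure 118 mm over their backs; the gripper's body (76 mm by 178 mm) begins 60 mm behind the grasp point.
Start: joints at [-1.189, 0.379, 1.734, -0, 1.028, -0.033], TCP at [282.102, -640.653, 213.932] pointing down, gripper open.
Joint ranges: [-2.77, 2.77], [-0.74, 2.19], [0, 2.66], [-1.06, 4.2], [0.31, 2.87], [-3.08, 3.08]. Speed limits (rad/s): [1.89, 1.89, 2.39, 3.14, 3.14, 3.14].

### API

Orientations are given as a rotation vector (axis times angle).
In Python, from bench import ctrl gives the robot as it stands.
- The arm moves only by the tool servo_tool, never from a script. Its argument "steps" is a list of rows, each a list of 7 numbers: the closure, from -1 (fully open) to 1 (shut), then the shift along the world's x, y, z in m, then the turn, a rotation vector about the world's x, y, z in degrees. A call has exactly 10 rows; each row shifts and turns the commanded pose from where the row before left it; what a row does not reach is not made up. A row lasts 1/8 s, in which the tool goes at most 62.5 mm and 10.7 degrees, less where a joint would pass 70% of its speed; a pose out of reach is approached as far as the arm can. A call is refused whole if a number of a shift passes 0.0625 or a number of a turn 10.7, either way. A call with a gripper value outside its range is refused whole. The fingers move at their own pace and stop on an object; the grip force is fixed at half the most. Time passes only in rows, so rows that do not move let the fingers close, or fill a call up. It gives the time, the measured TCP pose, the force, the opening and the grip force at its end, in the units of the state.
- ctrl.state(): the state, without advancing time (a new reading comes with each control period).
- ctrl.snapshot(name): name is "scene" or "side" or "wrist"; returns the picture (400x640x3 uint8, blue, green, red); there is no depth.
- ctrl.get_calibration(name): a dict with "mtx" (3x3 intrinsics, pixels), "R" (3x3) and "t" (3): a world point X has camera coordinates R X + t; the wrist camera has in their place "tool_from_camera" (4x4, takes a point from camera to tool coordinates, whose origin is the TCP and whose axes are the flange's). Camera axes: x right, y down, z forward; pixel columns grow to the right and rows downward; lengths in mm; the calibration is good to about 2 mm. A picture is of the moment at which its call begins: read the wrist's pose just before it. get_calibration takes no time and is no camera call.
- ctrl.close_job(): hands the job in; it is judged then, once.
The state is a dict: "time_s": time; "joint_pos": joint angles; "joint_vel": joint speeds; "joint_efforts": joint torques, N m; "eef_pos": TCP position; "tool_rot": TCP orientation; "contact_force": force on the tool from outside, world axes, zero at the start; "wrist_torque": the same for the moment, N m; "grip_width": finger opening in mm; "grasp_force": force on a finger pad.
Only numpy, scipy, OpenCV 4.12 (cv2) and the standard library are available. Lean on these libraries where they do the work, as an engineer would, in place of code of your own. Each camera call takes 0.05 s, during which the arm holds its last target. There are 200 camera calls.

### The job

Pick up the long cartridge, lay it in the two V saddles of the clamping fixture with its flat end towards the spring plunger, and slide it gently along the saddles against the plunger until the plunger is pushed about half way in (about 11 N; never bottom it out). Finish still holding the cartridge there with that steady push, as a third hand: a colleague will then tighten the clamp, so do not let go or back off. Leave the short cartridge and everything else on the bench where it is.

Things in the scene. Friction and masses are not known exactly. Their poses are not given: they have to be found in the camera images.
- long_cartridge: The longer of two look-alike white cylindrical cartridges with metal end bands: body 170 mm long, 32 mm diameter, 0.2 to 0.4 kg. Origin mid-body on the axis. x runs along the cartridge towards its flat end; a thin steel nozzle (18 mm long, 10 mm diameter, 15 mm at the root) sticks out of the other (-x) end. It lies level on a rest, axis 36 mm above the bench.
- flat_end (a point): Centre of the flat end face of the long cartridge (85 mm along x from its origin).
- rest_a: Small grey fixed rest under the long cartridge: base 110 x 60 x 6 mm and two V blocks 12 mm thick, 45 mm wide, 32 mm high, 38 mm either side of the cartridge's middle; between them 64 mm is free to grip from above. Origin at the centre of its underside, x along the cartridge.
- fixture: Clamping fixture fixed to the bench: aluminium base 260 x 100 x 10 mm, two grey V saddles, and at the +x end (x = 73 to 123 mm) a steel plunger housing 62 mm wide, 84 mm high with a screw on top to 104 mm. Origin at the centre of its underside; x along the saddles towards the plunger (pushing direction), z up. A cartridge lying in the saddles has its axis at y = 0, z = 50 mm.
- saddle_near (a point): Middle of the V saddle next to the plunger, on the line where the cartridge's axis comes to lie (fixture x = +8 mm, z = 50 mm). Saddles: 14 mm thick along x, 45 mm wide, arms up to 46 mm above the bench.
- saddle_far (a point): The same for the other saddle (fixture x = -105 mm). Between the saddles 99 mm is open down to the base plate, for the fingers.
- plunger_face (a point): Centre of the flat steel face (28 mm diameter) of the spring plunger, on the saddle axis 50 mm above the bench; at rest at fixture x = +35 mm; it moves to +x as it is pushed in.
- plunger (a joint): How far the plunger is pushed in (m): 0 at rest, 0.028 bottomed out against the housing. Spring without preload, 800 N/m (11 N at 0.014 m), light damping.
- short_cartridge: The shorter look-alike cartridge (body 110 mm long, same diameter and nozzle), on an identical rest. Leave alone. Origin at the middle of its body on the axis.
- collar: Loose steel collar, 36 mm outside diameter, 14 mm high, lying on the bench between rests and fixture. Leave alone. Origin at the centre of its underside.
- wrench: Steel wrench lying on the bench beyond the fixture and rests. Leave alone.
- beaker: Glass beaker, 68 mm diameter, 90 mm high. Leave alone. Origin at the centre of its underside.
- reagent: Amber bottle, 68 mm diameter, 150 mm high, at the far side. Leave alone. Origin at the centre of its underside.
- jar: Small capped glass jar, 60 mm diameter, 70 mm high. Leave alone. Origin at the centre of its underside.
Mind the look-alikes: they are no part of the job. What is shaped like the long_cartridge but brown is not meant.

How it is judged:
By the outcome, as a careful person would: the job done as asked, in the order asked, and still so for the second after the job is handed in, while the arm keeps its last pose, push and grip.
It also fails if it takes over 42 s, if anything falls off the work surface, if the arm or the gripper's body presses on something with over 40 N, if the wrist force passes 120 N, or if a joint passes its speed limit or range.

## Working session

There is one attempt and no reset: what is moved stays moved. The work goes in short steps, Python scripts to look and compute and a tool call to move; the robot and the scene stay as the last step left them, time stands still between calls to the robot, and variables do not carry over. Pictures are saved under pics/ and viewed, at most 10 in all, crops included, and the job is handed in when it is done.

Besides the shell and the picture viewer there is one more tool, called after "Call:" by a JSON object that holds its "fn" and its "kwargs". servo_tool: Moves the arm, as the interface text tells. Its arguments: {"type":"object","properties":{"steps":{"type":"array","items":{"type":"array","items":{"type":"number"}}}},"required":["steps"]}

```bash
mkdir -p pics; python3 - <<'E'
from bench import ctrl
import cv2,numpy as np
s=ctrl.state();print(s['time_s'],s['eef_pos'],s['tool_rot'],s['grip_width'])
for n in("scene","side"):
    cv2.imwrite(f'pics/{n}0.png',ctrl.snapshot(n));c=ctrl.get_calibration(n);print(n,c)
print(ctrl.get_calibration('wrist'))
E
```

```text
0.0 [ 281.93735837 -640.27547796  213.27845015] [-3.07321407e+00 -6.46664507e-01  3.07195558e-04] 90.78248182549844
scene {'mtx': array([[479.32294173,   0.        , 319.60887327],
       [  0.        , 479.32294173, 195.84928261],
       [  0.        ,   0.        ,   1.        ]]), 'R': array([[ 0.81877512,  0.57388049, -0.01638546],
       [ 0.44061772, -0.64642915, -0.62288472],
       [-0.36805343,  0.50278279, -0.78214202]]), 't': array([-435.01941666, -192.47159941, 1419.84732974])}
side {'mtx': array([[372.21639042,   0.        , 321.58942858],
       [  0.        , 372.21639042, 203.48597784],
       [  0.        ,   0.        ,   1.        ]]), 'R': array([[-0.89847901, -0.43875659, -0.01510345],
       [-0.31887033,  0.67585169, -0.66448944],
       [ 0.30175681, -0.59221377, -0.74714501]]), 't': array([ 488.55239125,  196.09103727, 1017.79502904])}
{'mtx': array([[357.35992726,   0.        , 316.9075677 ],
       [  0.        , 357.35992726, 202.91867135],
       [  0.        ,   0.        ,   1.        ]]), 'tool_from_camera': array([[-1.64242072e-03, -9.58949976e-01, -2.83570532e-01,
         7.82730634e+01],
       [ 9.99998597e-01, -1.66802237e-03, -1.51173703e-04,
        -4.56460791e-01],
       [-3.28033971e-04, -2.83570383e-01,  9.58951370e-01,
        -1.71363190e+02],
       [ 0.00000000e+00,  0.00000000e+00,  0.00000000e+00,
         1.00000000e+00]])}
```

View pics/scene0.png

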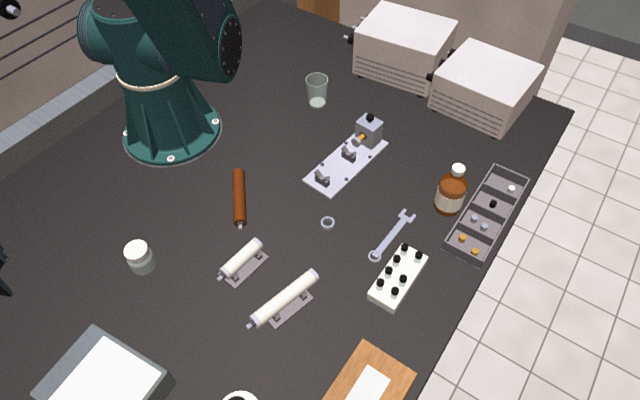

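View pics/side0.png

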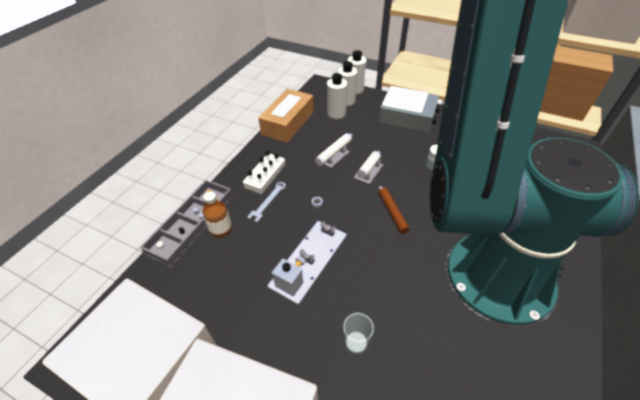

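The scene view shows the long cartridge from about (253,322), the nozzle end, to (315,275), the flat end. The fixture base runs (305,180) to (388,145) with the plunger at the upper right, and the collar is at (328,222). I'll enlarge both areas.

```bash
python3 - <<'E'
import cv2,numpy as np
a=cv2.imread('pics/scene0.png')
f=lambda x,y:cv2.resize(a[y:y+100,x:x+100],None,fx=4,fy=4,interpolation=cv2.INTER_CUBIC)
cv2.imwrite('pics/crop0.png',np.hstack([f(235,245),f(298,105)]))
E
```

```text
(no output)
```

View pics/crop0.png

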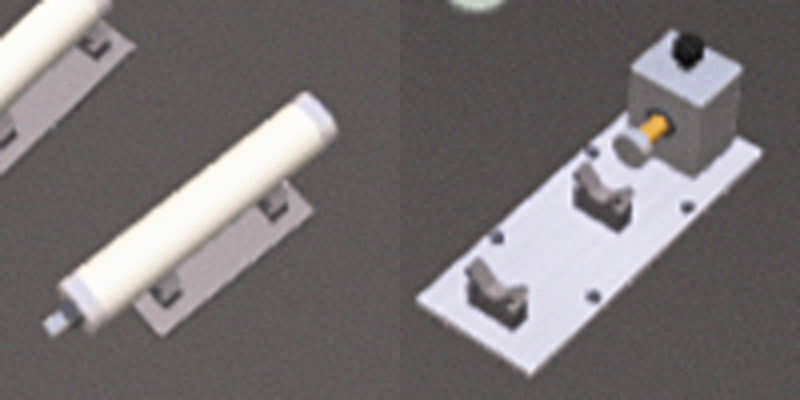

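```bash
cat > h.py <<'E'
from bench import ctrl
import numpy as np
from scipy.spatial.transform import Rotation as Ro
def cam(n,s=None):
    c=ctrl.get_calibration(n)
    if n!='wrist': return c['mtx'],c['R'].T,-c['R'].T@c['t']
    T=c['tool_from_camera'];R=Ro.from_rotvec(s['tool_rot']).as_matrix()
    return c['mtx'],R@T[:3,:3],R@T[:3,3]+s['eef_pos']
def ray(c,uv,z):
    d=c[1]@np.linalg.solve(c[0],[*uv,1.]);o=c[2];return o+d*(z-o[2])/d[2]
def proj(c,X):
    p=c[0]@(c[1].T@(np.array(X)-c[2]));return p[:2]/p[2]
E
python3 - <<'E'
from h import *
np.set_printoptions(precision=1,suppress=True)
c=cam('scene');P=lambda u,v,z:ray(c,(u,v),z)
a=P(254.75,321.75,36);b=P(315.3,272.4,36);d=b-a
print('cart',a,b,(a+b)/2,np.linalg.norm(d),np.degrees(np.arctan2(d[1],d[0])))
l,m,r=P(302,179.5,10),P(330.5,198.75,10),P(388.5,143,10)
d=r-m;print('fix',l,m,r,np.linalg.norm(d),np.linalg.norm(l-m),'ang',np.degrees(np.arctan2(d[1],d[0])),'origin',(l+r)/2)
print('plunger',P(356,142.5,50))
print('collar',P(328,222,7))
R=Ro.from_rotvec(ctrl.state()['tool_rot']).as_matrix();print(R)
E
```

```text
cart [ 598.9 -332.2   36. ] [ 635.7 -164.7   36. ] [ 617.3 -248.5   36. ] 171.50140076748897 77.62884465229088
fix [434.5  56.4  10. ] [534.2  45.2  10. ] [557.  304.2  10. ] 260.0832245348047 100.30010451370188 ang 84.97551365059479 origin [495.8 180.3  10. ]
plunger [499.6 219.7  50. ]
collar [569.2 -17.4   7. ]
[[ 0.9  0.4 -0. ]
 [ 0.4 -0.9  0. ]
 [ 0.  -0.  -1. ]]
```

The crop shows the cartridge end centres at scene pixels (254.8,321.8) and (315.3,272.4). The fixture base corners are at (302,179.5), (330.5,198.8) and (388.5,143), and the lengths computed from them match the given sizes. Next I move above the cartridge.

Call:
{"fn": "servo_tool", "kwargs": {"steps": [[-1, 0.0335, 0.0392, 0, 0, 0, 5.4], [-1, 0.0335, 0.0392, 0, 0, 0, 5.4], [-1, 0.0335, 0.0392, 0, 0, 0, 5.4], [-1, 0.0335, 0.0392, 0, 0, 0, 5.4], [-1, 0.0335, 0.0392, 0, 0, 0, 5.4], [-1, 0.0335, 0.0392, 0, 0, 0, 5.4], [-1, 0.0335, 0.0392, 0, 0, 0, 5.4], [-1, 0.0335, 0.0392, 0, 0, 0, 5.4], [-1, 0.0335, 0.0392, 0, 0, 0, 5.4], [-1, 0.0335, 0.0392, 0, 0, 0, 5.4]]}}

```text
time_s: 1.35
eef_pos: [617.9, -247.1, 213.7]
tool_rot: [-2.442, -1.976, 0.0]
contact_force: [0.1, -0.2, 0.5]
grip_width: 91.1
grasp_force: 0.0
```

```bash
cat > look.py <<'E'
from h import *
import cv2,sys,json
np.set_printoptions(precision=2,suppress=True)
s=ctrl.state();a=ctrl.snapshot('wrist')
json.dump({k:list(s[k]) for k in('eef_pos','tool_rot')},open('pics/'+sys.argv[1]+'.json','w'))
R=Ro.from_rotvec(s['tool_rot']).as_matrix()
print(s['time_s'],np.array(s['eef_pos']),'yaw',np.degrees(np.arctan2(R[1,0],R[0,0])),R[:,2],s['contact_force'],s['grip_width'],s['grasp_force'])
cv2.imwrite('pics/'+sys.argv[1]+'.png',a)
E
python3 look.py w1
```

```text
1.35 [ 617.89 -247.13  213.71] yaw 77.94999200676465 [-0.  0. -1.] [ 0.11 -0.21  0.49] 91.10388355128781 0.0
```

View pics/w1.png

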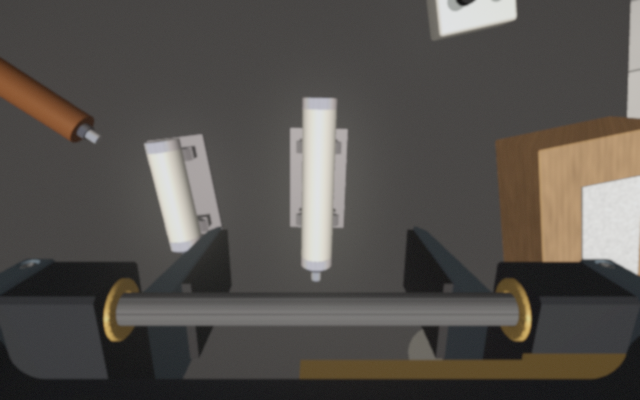

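The wrist view shows the cartridge upright in the image, from the flat end at (319.5,98) to the body end at (316.5,269) with the nozzle below it. The rest is centred at about x=319.

```bash
python3 - <<'E'
from h import *
import json
s=json.load(open('pics/w1.json'));c=cam('wrist',{k:np.array(v) for k,v in s.items()})
a,b=ray(c,(316.5,269),36),ray(c,(319.5,98),36);d=b-a
print(a,b,(a+b)/2,np.linalg.norm(d),np.degrees(np.arctan2(d[1],d[0])))
r=[ray(c,p,6) for p in((290,128),(348,128),(345,228),(290,228))];print(np.mean(r,0),r)
E
```

```text
[ 594.71732093 -342.40357327   36.        ] [ 634.71620992 -170.16107551   36.        ] [ 614.71676542 -256.28232439   36.        ] 176.82587241392653 76.92625587756719
[ 615.72561028 -253.53436356    6.        ] [array([ 598.60034289, -193.1200958 ,    6.        ]), array([ 657.66227617, -205.82619542,    6.        ]), array([ 633.69118919, -314.12343218,    6.        ]), array([ 572.94863286, -301.06773084,    6.        ])]
```

Call:
{"fn": "servo_tool", "kwargs": {"steps": [[-1, -0.001, -0.0025, -0.028, 0, 0, -0.3], [-1, -0.001, -0.0025, -0.028, 0, 0, -0.3], [-1, 0, 0, -0.028, 0, 0, 0], [-1, 0, 0, -0.028, 0, 0, 0], [-1, 0, 0, -0.028, 0, 0, 0], [-1, 0, 0, -0.022, 0, 0, 0], [-1, 0, 0, -0.018, 0, 0, 0], [-1, 0, 0, -0.01, 0, 0, 0], [-1, 0, 0, -0.006, 0, 0, 0], [-1, 0, 0, 0, 0, 0, 0]]}}

```text
time_s: 2.65
eef_pos: [615.2, -253.7, 18.0]
tool_rot: [2.456, 1.959, 0.0]
contact_force: [0.1, -0.3, 0.0]
grip_width: 91.3
grasp_force: 0.0
```

Call:
{"fn": "servo_tool", "kwargs": {"steps": [[1, 0, 0, 0, 0, 0, 0], [1, 0, 0, 0, 0, 0, 0], [1, 0, 0, 0, 0, 0, 0], [1, 0, 0, 0, 0, 0, 0], [1, 0, 0, 0, 0, 0, 0], [1, 0, 0, 0, 0, 0, 0], [1, 0, 0, 0, 0, 0, 0], [1, 0, 0, 0, 0, 0, 0], [1, 0, 0, 0, 0, 0, 0], [1, 0, 0, 0, 0, 0, 0]]}}

```text
time_s: 3.9
eef_pos: [616.5, -254.1, 18.6]
tool_rot: [2.454, 1.957, 0.002]
contact_force: [5.8, -1.1, 0.2]
grip_width: 31.6
grasp_force: 30.0
```

Call:
{"fn": "servo_tool", "kwargs": {"steps": [[1, 0, 0, 0.015, 0, 0, 0], [1, 0, 0, 0.03, 0, 0, 0], [1, 0, 0, 0.045, 0, 0, 0], [1, -0.005, 0.015, 0.045, 0, 0, 1], [1, -0.012, 0.035, 0.03, 0, 0, 1], [1, -0.018, 0.05, 0.015, 0, 0, 1], [1, -0.018, 0.055, 0, 0, 0, 1], [1, -0.018, 0.055, 0, 0, 0, 1], [1, -0.018, 0.055, 0, 0, 0, 1], [1, -0.018, 0.05, 0, 0, 0, 1]]}}

```text
time_s: 5.15
eef_pos: [506.9, 63.0, 198.5]
tool_rot: [2.331, 2.106, 0.0]
contact_force: [0.8, 0.4, -2.1]
grip_width: 31.6
grasp_force: 30.0
```

Call:
{"fn": "servo_tool", "kwargs": {"steps": [[1, -0.012, 0.035, 0, 0, 0, 0], [1, -0.008, 0.02, 0, 0, 0, 0], [1, 0, 0, 0, 0, 0, 0], [1, 0, 0, 0, 0, 0, 0], [1, 0, 0, 0, 0, 0, 0], [1, 0, 0, 0, 0, 0, 0], [1, 0, 0, 0, 0, 0, 0], [1, 0, 0, 0, 0, 0, 0], [1, 0, 0, 0, 0, 0, 0], [1, 0, 0, 0, 0, 0, 0]]}}

```text
time_s: 6.4
eef_pos: [488.1, 116.3, 197.9]
tool_rot: [-2.332, -2.106, 0.0]
contact_force: [-0.9, -0.1, -2.9]
grip_width: 31.3
grasp_force: 30.0
```

```bash
python3 look.py w2
```

```text
6.4 [488.1  116.35 197.92] yaw 84.16875428064348 [-0. -0. -1.] [-0.92 -0.15 -2.93] 31.334317162662696 29.973218142986298
```

View pics/w2.png

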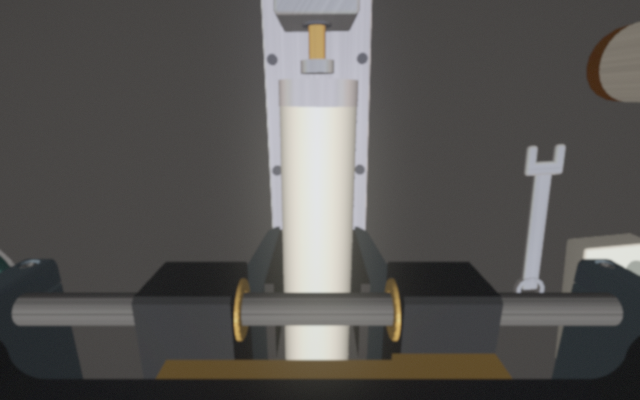

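The wrist view shows the cartridge held on the tool axis, with its flat-end edge at v≈80 and its centre at u≈318. Beneath it is the fixture base, with hole midpoints at (317,58.5) and (318.5,169.5) and edge midpoint (319,228). The plunger disc is at (317.5,66).

```bash
python3 - <<'E'
from h import *
import json
np.set_printoptions(precision=1,suppress=True)
s=json.load(open('pics/w2.json'));c=cam('wrist',{k:np.array(v) for k,v in s.items()})
ang=lambda a,b:np.degrees(np.arctan2(*(b-a)[1::-1]))
for p,q in(((317,58.5),(318.5,169.5)),((317,5),(319,228))):
    a,b=ray(c,q,10),ray(c,p,10);print('fix axis',a,b,ang(a,b))
print('plunger centre',ray(c,(317.5,66),50))
print('plunger bottom/top edge',ray(c,(317.5,73),36),ray(c,(317.5,73),64))
print('housing face top edge? ',ray(c,(317,13),84),ray(c,(317,28),84))
ax=217
for z in(ax,ax+16,ax-16): print('flat',z,ray(c,(318,80),z))
a,b=ray(c,(317.5,350),ax),ray(c,(318,95),ax);print('cart axis',a,b,ang(a,b))
E
```

```text
fix axis [488.4 125.3  10. ] [497.8 230.4  10. ] 84.91002904793027
fix axis [482.5  62.1  10. ] [502.4 275.1  10. ] 84.65232825135679
plunger centre [497.2 220.7  50. ]
plunger bottom/top edge [496.8 216.1  36. ] [496.6 214.4  64. ]
housing face top edge?  [500.2 253.6  84. ] [499.2 243.8  84. ]
flat 217 [495.3 202.4 217. ]
flat 233 [495.2 201.7 233. ]
flat 201 [495.4 203.1 201. ]
cart axis [481.8  73.8 217. ] [494.7 196.6 217. ] 84.00698715076703
```

Call:
{"fn": "servo_tool", "kwargs": {"steps": [[1, 0.0014, 0, -0.015, 0, 0, 0.8], [1, 0, 0, -0.022, 0, 0, 0], [1, 0, 0, -0.024, 0, 0, 0], [1, 0, 0, -0.024, 0, 0, 0], [1, 0, 0, -0.024, 0, 0, 0], [1, 0, 0, -0.02, 0, 0, 0], [1, 0, 0, -0.014, 0, 0, 0], [1, 0, 0, -0.009, 0, 0, 0], [1, 0, 0, 0, 0, 0, 0], [1, 0, 0, 0, 0, 0, 0]]}}

```text
time_s: 7.7
eef_pos: [489.9, 116.4, 46.4]
tool_rot: [2.316, 2.122, 0.001]
contact_force: [0.2, 0.3, -1.8]
grip_width: 31.2
grasp_force: 30.0
```

```bash
python3 look.py w3; python3 - <<'E'
from h import *
import cv2
a=cv2.imread('pics/w3.png')[0:260,200:440]
b=ctrl.snapshot('scene')[100:200,290:400]
cv2.imwrite('pics/c3.png',np.hstack([cv2.resize(a,(400,433)),cv2.resize(b,(400,433),interpolation=2)]))
E
```

```text
7.7 [489.9  116.42  46.42] yaw 84.96901467971232 [ 0.  0. -1.] [ 0.18  0.28 -1.75] 31.168770366807436 29.973129630088806
```

View pics/c3.png

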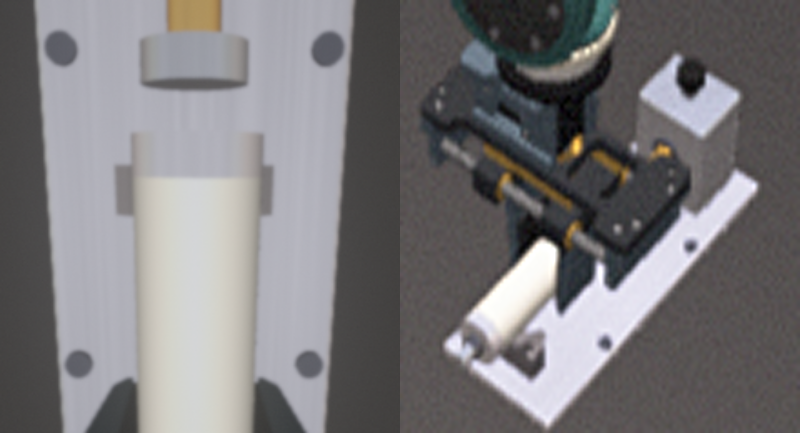

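The close-up shows the flat end at u=198.5 in the crop, against 193 for the saddle and 194.5 for the plunger. That puts it about 1 mm to the right, so I make a small correction and lower.

Call:
{"fn": "servo_tool", "kwargs": {"steps": [[1, -0.0005, 0, -0.003, 0, 0, 0.5], [1, 0, 0, -0.003, 0, 0, 0], [1, 0, 0, -0.002, 0, 0, 0], [1, 0, 0, -0.001, 0, 0, 0], [1, 0, 0, -0.001, 0, 0, 0], [1, 0, 0, -0.0005, 0, 0, 0], [1, 0, 0, -0.0005, 0, 0, 0], [1, 0, 0, -0.0005, 0, 0, 0], [1, 0, 0, 0, 0, 0, 0], [1, 0, 0, 0, 0, 0, 0]]}}

```text
time_s: 9.05
eef_pos: [489.0, 116.3, 34.5]
tool_rot: [2.308, 2.132, 0.0]
contact_force: [0.2, 0.5, -2.1]
grip_width: 31.6
grasp_force: 30.0
```

```bash
cat > st.py <<'E'
from h import *
np.set_printoptions(precision=2,suppress=True)
s=ctrl.state();print(s['time_s'],s['eef_pos'],s['contact_force'],s['wrist_torque'],s['grip_width'])
E
python3 st.py
```

```text
9.05 [489.02 116.34  34.46] [ 0.19  0.53 -2.11] [ 0.04 -0.1   0.02] 31.632213996337608
```

Call:
{"fn": "servo_tool", "kwargs": {"steps": [[1, 0, 0, -0.0005, 0, 0, 0], [1, 0, 0, -0.0005, 0, 0, 0], [1, 0, 0, -0.0005, 0, 0, 0], [1, 0, 0, -0.0005, 0, 0, 0], [1, 0, 0, 0, 0, 0, 0], [1, 0, 0, 0, 0, 0, 0], [1, 0, 0, 0, 0, 0, 0], [1, 0, 0, 0, 0, 0, 0], [1, 0, 0, 0, 0, 0, 0], [1, 0, 0, 0, 0, 0, 0]]}}

```text
time_s: 10.3
eef_pos: [489.1, 116.4, 32.5]
tool_rot: [2.308, 2.132, 0.0]
contact_force: [1.3, 0.6, -0.8]
grip_width: 31.4
grasp_force: 30.0
```

```bash
python3 st.py
```

```text
10.3 [489.1  116.37  32.48] [ 1.29  0.55 -0.76] [ 0.06 -0.33 -0.08] 31.41819999567702
```

Call:
{"fn": "servo_tool", "kwargs": {"steps": [[1, 0.0003, 0, -0.0003, 0, 0, 0], [1, 0.0002, 0, -0.0003, 0, 0, 0], [1, 0, 0, -0.0003, 0, 0, 0], [1, 0, 0, 0, 0, 0, 0], [1, 0, 0, 0, 0, 0, 0], [1, 0, 0, 0, 0, 0, 0], [1, 0, 0, 0, 0, 0, 0], [1, 0, 0, 0, 0, 0, 0], [1, 0, 0, 0, 0, 0, 0], [1, 0, 0, 0, 0, 0, 0]]}}

```text
time_s: 11.55
eef_pos: [489.4, 116.4, 32.1]
tool_rot: [-2.308, -2.131, 0.001]
contact_force: [-4.7, -1.3, 16.7]
grip_width: 31.5
grasp_force: 30.0
```

```bash
python3 st.py
```

```text
11.55 [489.41 116.42  32.09] [-4.66 -1.35 16.71] [-0.02  0.79 -0.28] 31.527384414662052
```

Call:
{"fn": "servo_tool", "kwargs": {"steps": [[1, -0.0001, 0, -0.0, 0, 0, 0], [1, 0, 0, 0.0003, 0, 0, 0], [1, 0.0001, 0.0015, 0, 0, 0, 0], [1, 0.0002, 0.0015, 0, 0, 0, 0], [1, 0.0001, 0.0015, 0, 0, 0, 0], [1, 0.0002, 0.0015, 0, 0, 0, 0], [1, 0.0001, 0.0015, 0, 0, 0, 0], [1, 0.0001, 0.001, 0, 0, 0, 0], [1, 0, 0, 0, 0, 0, 0], [1, 0, 0, 0, 0, 0, 0]]}}

```text
time_s: 12.8
eef_pos: [490.0, 124.3, 32.1]
tool_rot: [2.308, 2.132, -0.002]
contact_force: [-1.4, -9.0, 11.1]
grip_width: 31.5
grasp_force: 30.0
```

```bash
python3 st.py
```

```text
12.8 [490.04 124.28  32.09] [-1.42 -8.98 11.13] [-1.62  0.2  -0.29] 31.548388179761417
```

Call:
{"fn": "servo_tool", "kwargs": {"steps": [[1, 0, 0, 0.0002, 0, 0, 0], [1, 0, 0, 0.0001, 0, 0, 0], [1, 0, 0.001, 0, 0, 0, 0], [1, 0.0001, 0.001, 0, 0, 0, 0], [1, 0, 0, 0, 0, 0, 0], [1, 0, 0, 0, 0, 0, 0], [1, 0, 0, 0, 0, 0, 0], [1, 0, 0, 0, 0, 0, 0], [1, 0, 0, 0, 0, 0, 0], [1, 0, 0, 0, 0, 0, 0]]}}

```text
time_s: 14.05
eef_pos: [490.3, 126.6, 32.2]
tool_rot: [2.308, 2.132, -0.0]
contact_force: [0.2, -5.7, 4.5]
grip_width: 31.3
grasp_force: 30.0
```

```bash
python3 st.py; python3 look.py w4;  python3 - <<'E'
import cv2
a=cv2.imread('pics/w4.png')[0:230,200:440]
cv2.imwrite('pics/c4.png',cv2.resize(a,(600,575),interpolation=2))
E
```

```text
14.05 [490.28 126.63  32.2 ] [ 0.22 -5.66  4.48] [-0.98 -0.07 -0.36] 31.255658063546043
14.05 [490.28 126.63  32.2 ] yaw 85.45630242002154 [-0. -0. -1.] [ 0.22 -5.66  4.48] 31.255658063546043 30.009202659130096
```

View pics/c4.png

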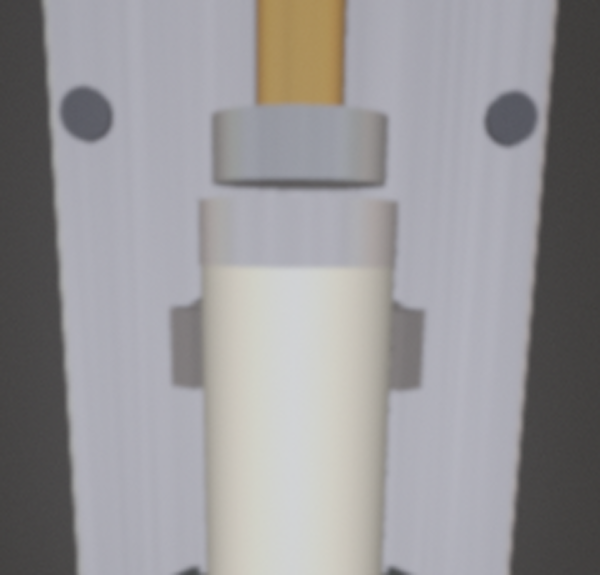

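The view shows the cartridge seated and aligned with the plunger, with a gap of about 15 crop pixels (2.5 mm) left. The force so far is saddle friction, so I lighten the down-load and advance.

Call:
{"fn": "servo_tool", "kwargs": {"steps": [[1, 0, 0, 0.0001, 0, 0, 0], [1, 0, 0.0005, 0, 0, 0, 0], [1, 0, 0.0005, 0, 0, 0, 0], [1, 0.0001, 0.0005, 0, 0, 0, 0], [1, 0, 0, 0, 0, 0, 0], [1, 0, 0, 0, 0, 0, 0], [1, 0, 0, 0, 0, 0, 0], [1, 0, 0, 0, 0, 0, 0], [1, 0, 0, 0, 0, 0, 0], [1, 0, 0, 0, 0, 0, 0]]}}

```text
time_s: 15.35
eef_pos: [490.4, 128.4, 32.2]
tool_rot: [-2.308, -2.132, -0.0]
contact_force: [0.3, -2.7, 3.6]
grip_width: 31.7
grasp_force: 30.0
```

Call:
{"fn": "servo_tool", "kwargs": {"steps": [[1, 0, 0.0005, 0, 0, 0, 0], [1, 0, 0.001, 0, 0, 0, 0], [1, 0.0001, 0.001, 0, 0, 0, 0], [1, 0.0001, 0.0005, 0, 0, 0, 0], [1, 0, 0, 0, 0, 0, 0], [1, 0, 0, 0, 0, 0, 0], [1, 0, 0, 0, 0, 0, 0], [1, 0, 0, 0, 0, 0, 0], [1, 0, 0, 0, 0, 0, 0], [1, 0, 0, 0, 0, 0, 0]]}}

```text
time_s: 16.6
eef_pos: [490.7, 131.2, 32.2]
tool_rot: [2.307, 2.132, -0.0]
contact_force: [0.4, -5.9, 3.3]
grip_width: 31.3
grasp_force: 30.0
```

Call:
{"fn": "servo_tool", "kwargs": {"steps": [[1, 0, 0.001, 0, 0, 0, 0], [1, 0.0001, 0.001, 0, 0, 0, 0], [1, 0.0001, 0.001, 0, 0, 0, 0], [1, 0.0001, 0.001, 0, 0, 0, 0], [1, 0, 0, 0, 0, 0, 0], [1, 0, 0, 0, 0, 0, 0], [1, 0, 0, 0, 0, 0, 0], [1, 0, 0, 0, 0, 0, 0], [1, 0, 0, 0, 0, 0, 0], [1, 0, 0, 0, 0, 0, 0]]}}

```text
time_s: 17.85
eef_pos: [491.0, 135.1, 32.2]
tool_rot: [2.307, 2.132, -0.0]
contact_force: [-0.0, -7.7, 4.3]
grip_width: 31.7
grasp_force: 30.0
```

Call:
{"fn": "servo_tool", "kwargs": {"steps": [[1, 0.0001, 0.001, 0, 0, 0, 0], [1, 0.0001, 0.001, 0, 0, 0, 0], [1, 0.0001, 0.001, 0, 0, 0, 0], [1, 0.0001, 0.001, 0, 0, 0, 0], [1, 0, 0, 0, 0, 0, 0], [1, 0, 0, 0, 0, 0, 0], [1, 0, 0, 0, 0, 0, 0], [1, 0, 0, 0, 0, 0, 0], [1, 0, 0, 0, 0, 0, 0], [1, 0, 0, 0, 0, 0, 0]]}}

```text
time_s: 19.1
eef_pos: [491.3, 138.9, 32.2]
tool_rot: [2.307, 2.132, -0.001]
contact_force: [0.8, -11.5, 5.2]
grip_width: 31.8
grasp_force: 30.0
```

Call:
{"fn": "servo_tool", "kwargs": {"steps": [[1, 0.0001, 0.001, 0, 0, 0, 0], [1, 0.0001, 0.001, 0, 0, 0, 0], [1, 0, 0.001, 0, 0, 0, 0], [1, 0.0001, 0, 0, 0, 0, 0], [1, 0, 0, 0, 0, 0, 0], [1, 0, 0, 0, 0, 0, 0], [1, 0, 0, 0, 0, 0, 0], [1, 0, 0, 0, 0, 0, 0], [1, 0, 0, 0, 0, 0, 0], [1, 0, 0, 0, 0, 0, 0]]}}

```text
time_s: 20.35
eef_pos: [491.5, 141.7, 32.2]
tool_rot: [2.307, 2.132, -0.001]
contact_force: [2.3, -13.7, 5.5]
grip_width: 31.2
grasp_force: 30.0
```

```bash
python3 st.py; python3 look.py w5;  python3 - <<'E'
import cv2
import numpy as np
f=lambda n:cv2.resize(cv2.imread(n)[0:150,220:420],(800,600),interpolation=2)
a=f('pics/w4.png');b=f('pics/w5.png')
cv2.imwrite('pics/c5.png',np.hstack([a[:,200:600],b[:,200:600]]))
E
```

```text
20.35 [491.52 141.7   32.2 ] [  2.34 -13.74   5.54] [-2.3  -0.3  -0.38] 31.245787407080083
20.35 [491.52 141.7   32.2 ] yaw 85.4856607385043 [-0. -0. -1.] [  2.34 -13.74   5.54] 31.245787407080083 30.012560784816742
```

View pics/c5.png

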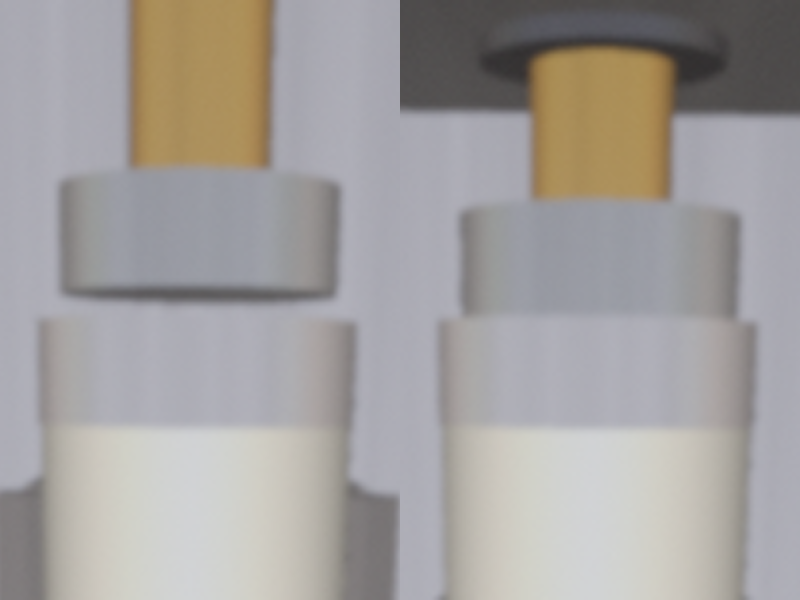

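The comparison shows the plunger in full contact with the flat end. The gap closed by about 2.7 mm, so contact was at TCP y≈129.3 and the plunger is now in about 12.4 mm. I add 1.6 mm.

Call:
{"fn": "servo_tool", "kwargs": {"steps": [[1, 0.0001, 0.0005, 0, 0, 0, 0], [1, 0.0001, 0.0005, 0, 0, 0, 0], [1, 0.0001, 0.0005, 0, 0, 0, 0], [1, 0, 0.0001, 0, 0, 0, 0], [1, 0, 0, 0, 0, 0, 0], [1, 0, 0, 0, 0, 0, 0], [1, 0, 0, 0, 0, 0, 0], [1, 0, 0, 0, 0, 0, 0], [1, 0, 0, 0, 0, 0, 0], [1, 0, 0, 0, 0, 0, 0]]}}

```text
time_s: 21.65
eef_pos: [491.6, 143.0, 32.2]
tool_rot: [2.307, 2.132, -0.002]
contact_force: [1.3, -17.7, 6.5]
grip_width: 31.7
grasp_force: 30.0
```

```bash
python3 st.py; python3 look.py w6;  python3 - <<'E'
import cv2
from h import *
a=cv2.imread('pics/w6.png')[0:150,220:420];b=ctrl.snapshot('scene')[100:200,290:400]
cv2.imwrite('pics/c6.png',np.hstack([cv2.resize(a,(400,300)),cv2.resize(b,(330,300),interpolation=2)]))
E
```

```text
21.65 [491.63 143.    32.19] [  1.29 -17.65   6.5 ] [-3.01 -0.21 -0.32] 31.742624072720474
21.65 [491.63 143.    32.19] yaw 85.4908140796778 [-0. -0. -1.] [  1.29 -17.65   6.5 ] 31.742624072720474 30.014569759368896
```

View pics/c6.png

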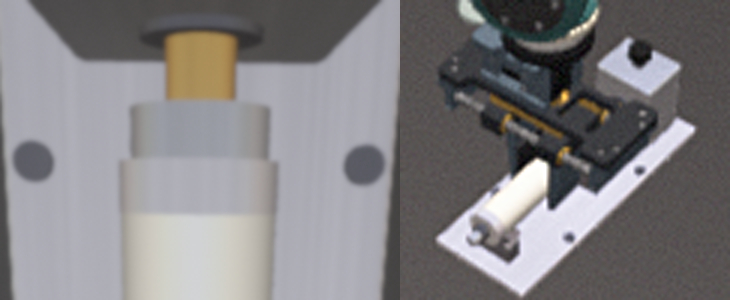

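The view shows the cartridge flush on the plunger and in line with it, flat-end rim at about v=79 and the base of the housing front at about v=30. The scene crop shows it seated in the saddles. I cross-check the distance from face to housing, which should be 24 mm.

```bash
python3 - <<'E'
from h import *
import json
for n,vf,vh in(('w5',79.5,27.3),('w6',79,30)):
    s=json.load(open(f'pics/{n}.json'));c=cam('wrist',{k:np.array(v) for k,v in s.items()})
    f,h=ray(c,(319,vf),66),ray(c,(318,vh),10);print(n,f,h,73-35-np.linalg.norm((h-f)[:2]))
    print('flat-tcp',f[1]-s['eef_pos'][1])
E
```

```text
w5 [497.05573181 227.46925203  66.        ] [498.9546328  254.21979489  10.        ] 11.182144602352661
flat-tcp 85.77250352195233
w6 [497.19161473 228.95712948  66.        ] [498.95310006 254.29500513  10.        ] 12.600969047896278
flat-tcp 85.95668866680597
```

Call:
{"fn": "servo_tool", "kwargs": {"steps": [[1, 0, 0.0003, 0, 0, 0, 0], [1, 0.0001, 0.0003, 0, 0, 0, 0], [1, 0, 0, 0, 0, 0, 0], [1, 0, 0, 0, 0, 0, 0], [1, 0, 0, 0, 0, 0, 0], [1, 0, 0, 0, 0, 0, 0], [1, 0, 0, 0, 0, 0, 0], [1, 0, 0, 0, 0, 0, 0], [1, 0, 0, 0, 0, 0, 0], [1, 0, 0, 0, 0, 0, 0]]}}

```text
time_s: 23.0
eef_pos: [491.7, 143.6, 32.2]
tool_rot: [2.307, 2.132, -0.002]
contact_force: [0.4, -17.5, 7.5]
grip_width: 31.5
grasp_force: 30.0
```

Call:
{"fn": "servo_tool", "kwargs": {"steps": [[1, 0, 0, 0, 0, 0, 0], [1, 0, 0, 0, 0, 0, 0], [1, 0, 0, 0, 0, 0, 0], [1, 0, 0, 0, 0, 0, 0], [1, 0, 0, 0, 0, 0, 0], [1, 0, 0, 0, 0, 0, 0], [1, 0, 0, 0, 0, 0, 0], [1, 0, 0, 0, 0, 0, 0], [1, 0, 0, 0, 0, 0, 0], [1, 0, 0, 0, 0, 0, 0]]}}

```text
time_s: 24.25
eef_pos: [491.7, 143.6, 32.2]
tool_rot: [2.307, 2.132, -0.002]
contact_force: [0.9, -18.9, 8.4]
grip_width: 31.6
grasp_force: 30.0
```

Call:
{"fn": "servo_tool", "kwargs": {"steps": [[1, 0, 0, 0.0001, 0, 0, 0], [1, 0, 0, 0, 0, 0, 0], [1, 0, 0, 0, 0, 0, 0], [1, 0, 0, 0, 0, 0, 0], [1, 0, 0, 0, 0, 0, 0], [1, 0, 0, 0, 0, 0, 0], [1, 0, 0, 0, 0, 0, 0], [1, 0, 0, 0, 0, 0, 0], [1, 0, 0, 0, 0, 0, 0], [1, 0, 0, 0, 0, 0, 0]]}}

```text
time_s: 25.5
eef_pos: [491.7, 143.6, 32.2]
tool_rot: [2.307, 2.132, -0.002]
contact_force: [1.9, -17.0, 5.0]
grip_width: 31.4
grasp_force: 30.0
```

```bash
python3 -c "
from bench import ctrl
print(ctrl.close_job())"
```

```text
the job is handed in; nothing more can be done
None
```

I handed the job in at 25.5 s: the long cartridge lies in both saddles, flat end against the plunger, which is pushed in about 13–14 mm by my estimate (10.5–11.5 N on the spring; the wrist reads 17 N, the rest taken to be saddle friction), and the arm is still gripping and pushing.

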